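# Take the twist cap off the lamp board's spare post

### The job

The puzzle lamp is to move over to the spare post of its wooden board, so take off the ribbed black cap that covers that post: it has a coarse thread that may be right-handed or left-handed, and nothing shows which, so feel which way it loosens, unscrew it and lift it off. Finish while still holding the cap in the gripper, still and straight above the post, about 4 cm or more clear of it; do not put it down or let go. Leave the mug, the tape measure and the glue bottle where they stand.

Things in the scene. Friction and masses are not known exactly. Their poses are not given: they have to be found in the camera images.
- cap: Loose ribbed black plastic cap over the spare post: an upright cylinder 52 mm in diameter (any grasp yaw serves), 36 mm high, about 60 g, flat steel disc on top. Origin: centre of its open underside, z up, 19 mm above the board's top (44 mm above the table) at the start. It has about 3 mm of sideways play. In about half of the cases it loosens anticlockwise seen from above, else clockwise.
- cap_top (a point): Centre of the cap's top, 36 mm above its underside. Coarse two-start thread: the loosening way the cap turns freely, hardly rising, and lifts straight off at 60 to 130 degrees from its start (aim at 75). The other way it stops hard within about 15 degrees: the moment about the vertical rises or the fingers slip on it. Until loosened it cannot be pulled off.
- lamp_board: Fixed wooden board, 130 mm (its x) by 300 mm (its y) by 25 mm thick. Origin: centre of its underside, on the table. At its y = -90 mm stands the steel hub of the lamp (52 mm in diameter, 58 mm high); its arm leans away towards -y, up to 280 mm above the table; at y = +90 mm stands the spare post under the cap.
- post_top (a point): Centre of the top of the spare post, a fixed upright steel post 50 mm high over the board (its top is 75 mm above the table), inside the cap.
- mug: Bystander: white mug, 80 mm in diameter, 90 mm high, origin at the centre of its underside.
- tape_measure: Bystander: grey tape measure lying flat, 65 by 65 by 32 mm, origin at the centre of its underside.
- glue_bottle: Bystander: white bottle of puzzle glue, 52 mm in diameter, 120 mm high, origin at the centre of its underside.
Not all that is in view belongs to the job. Leave any orange or pink look-alike of the cap alone.

How it is judged:
By the outcome, as a careful person would: the job done as asked, in the order asked, and still so for the second after the job is handed in, while the arm keeps its last pose, push and grip.
It also fails if it takes over 45 s, if anything falls off the work surface, if the arm or the gripper's body presses on something with over 40 N, if the wrist force passes 120 N, or if a joint passes its speed limit or range.

### The arm

A 6-joint arm with a two-finger parallel gripper is mounted at the origin on the work surface. World frame = base frame: x ahead of the robot, y to its left, z up, the work surface at z = 0. Lengths are in m, angles in rad, forces in N, time in s.
With the tool pointing down it reaches from about 0.275 to 0.75 m from the base axis. Payload 10.2 kg.
Tool frame: the origin (TCP) lies at the very end of the fingers, on their centre line; the grasp point (between the pads) lies 19 mm behind it; z points along the fingers, x is the direction in which the jaws open and shut, and the axes are right-handed (so a half turn about z gives the same grasp; the last joint's range is limited). The gripper opens to 88 mm and grips with 3 to 60 N. Pads are 18 mm wide; open, the fingers measure 123 mm over their backs; the gripper's body (75 mm by 187 mm) begins 45 mm behind the grasp point.
Start: joints at [-1.394, 0.313, 1.498, -0, 1.331, -0.223], TCP at [0.204, -0.484, 0.239] pointing down, gripper open.
Joint ranges: [-2.94, 2.94], [-0.97, 2.17], [0.19, 2.56], [-1.23, 4.37], [0.02, 3.11], [-2.88, 2.88]. Speed limits (rad/s): [2.39, 2.39, 3.01, 3.14, 3.14, 3.14].

### API

Orientations are given as a unit quaternion [x, y, z, w].
In Python, from station import readout, eyes, ticket, recognise, regions_of, spot_point gives the robot as it stands.
- The arm moves only by the tool move_arm, never from a script. Its argument "targets" is a list of rows, each an object with "fingers": the closure in counts, from 0 (fully open) to 255 (shut); "translation": the shift along the world's x, y, z in mm, a list of three; "rotation": the turn, a rotation vector about the world's x, y, z in degrees, a list of three. A call has 1 to 12 rows; each row is the pose to reach, as a shift and turn from the pose commanded when the call began; what a row does not reach only later rows make up. A row lasts 1/12 s, in which the tool goes at most 41.7 mm and 7.16 degrees, less where a joint would pass 70% of its speed; a pose out of reach is approached as far as the arm can. A call with a gripper value outside its range is refused whole. The fingers move at their own pace and stop on an object; the grip force is fixed at half the most. Time passes only in rows, so rows that repeat a pose let the fingers close. It gives the time, the measured TCP pose, the force and the opening at its end, in the units of the state.
- readout.state(): the state, without advancing time (a new reading comes with each control period).
- eyes.snapshot(name): name is "scene" or "side" or "wrist"; returns a dict with "image" (400x640x3 uint8, blue, green, red), "mtx" (3x3 intrinsics, pixels), "extrinsics" (4x4, takes a point from world to camera coordinates). Camera axes: x right, y up, looking along -z (the intrinsics and any distortion apply to the point x, -y, -z); pixel columns grow to the right and rows downward; lengths in m; the calibration is good to about 2 mm. A picture is of the moment at which its call begins. There is no depth.
- ticket.sign_off(): hands the job in, once; it reports no verdict.
Trained networks look in the newest picture that a camera, given by its name, has taken for a name from the list of things; names that differ only in an ending like _2 or _b are one class to them, and where a whole thing is asked for, a point or a joint stands for the part that bears it (a point fixed in the world has none). Each returns a list of dicts, best first, with "confidence" (0 to 1); they miss things now and then, are a little off and sometimes report something else, mostly with a low value. They report only what shows in the picture. A call takes as long as a camera call. They do not tell look-alikes from the thing itself.
- recognise(camera, thing): "point" ([x, y, z] in m, in the coordinates of the camera as it stood for that picture, good to about 4 mm: the middle of the surface that is visible of it).
- regions_of(camera, thing): "region" (400x640 bool, what is visible of it).
- spot_point(camera, thing): "point" ([x, y, z] in m, in the coordinates of the camera as it stood for that picture, good to about 4 mm: a listed point, or the origin of a listed thing).
The state is a dict: "clock": time; "joint_pos": joint angles; "dq": joint speeds; "effort": joint torques, N m; "tool_pos": TCP position; "orientation": TCP orientation; "wrist_force": force on the tool from outside, world axes, zero at the start; "torque": the same for the moment, N m; "grip_width": finger opening in m.
Only numpy, scipy, OpenCV 4.12 (cv2) and the standard library are available. Lean on these libraries where they do the work, as an engineer would, in place of code of your own. Each camera call takes 0.05 s, during which the arm holds its last target.

## Working session

There is one attempt and no reset: what is moved stays moved. The work goes in short steps, Python scripts to look and compute and a tool call to move; the robot and the scene stay as the last step left them, time stands still between calls to the robot, and variables do not carry over. Pictures are saved under pics/ and viewed, and the job is handed in when it is done.

Besides the shell and the picture viewer there is one more tool, called after "Request:" by a JSON object that holds its "api" and its "payload". move_arm: Moves the arm, as the interface text tells. Its arguments: {"type":"object","properties":{"targets":{"type":"array","items":{"type":"object","properties":{"fingers":{"type":"number"},"translation":{"type":"array","items":{"type":"number"}},"rotation":{"type":"array","items":{"type":"number"}}}}}},"required":["targets"]}

```bash
mkdir -p pics; cat > h.py <<'E'
import numpy as np,cv2
from station import readout, eyes, ticket, recognise, regions_of, spot_point
def w(snap,p):
    T=np.linalg.inv(snap["extrinsics"]); return (T@np.r_[p,1])[:3]
E
python3 - <<'E'
from h import *
s=readout.state(); print({k:np.round(v,3).tolist() for k,v in s.items()})
for c in ["scene","side"]:
    sn=eyes.snapshot(c); cv2.imwrite(f"pics/{c}0.png",sn["image"])
    for n in ["cap","cap_top","lamp_board","mug","tape_measure","glue_bottle"]:
        for r in spot_point(c,n)[:3]: print(c,n,np.round(w(sn,r["point"]),4),round(r["confidence"],2))
E
```

```text
{'clock': 0.0, 'joint_pos': [-1.394, 0.313, 1.498, -0.0, 1.331, -0.223], 'dq': [0.001, -0.002, -0.001, 0.0, 0.001, 0.001], 'effort': [0.001, -40.22, -25.227, 0.07, 0.035, -0.0], 'tool_pos': [0.204, -0.483, 0.238], 'orientation': [0.833, -0.553, -0.0, -0.0], 'wrist_force': [0.109, -0.05, -0.708], 'torque': [-0.003, 0.013, -0.002], 'grip_width': 0.088}
scene cap [0.3025 0.1643 0.0033] 0.83
scene cap [ 3.682e-01  2.952e-01 -3.000e-04] 0.79
scene cap [0.4677 0.1546 0.0437] 0.75
scene cap_top [0.3685 0.2918 0.0385] 0.82
scene cap_top [0.4686 0.1545 0.0813] 0.6
scene cap_top [0.3003 0.1634 0.0341] 0.57
scene lamp_board [ 0.5074  0.0748 -0.0029] 0.96
scene mug [ 0.659   0.0578 -0.0027] 0.76
scene glue_bottle [ 0.4319  0.377  -0.0005] 0.92
side cap [0.3625 0.2972 0.0015] 0.86
side cap [0.4678 0.1542 0.0461] 0.84
side cap [ 0.3023  0.1619 -0.001 ] 0.76
side cap_top [0.4695 0.1605 0.0834] 0.95
side cap_top [0.2998 0.1625 0.0371] 0.88
side lamp_board [ 0.4995  0.0726 -0.0019] 0.55
side mug [ 0.6594  0.0587 -0.0009] 0.57
side tape_measure [6.126e-01 1.953e-01 1.000e-04] 0.79
side glue_bottle [0.4336 0.3747 0.005 ] 0.57
```

View pics/scene0.png

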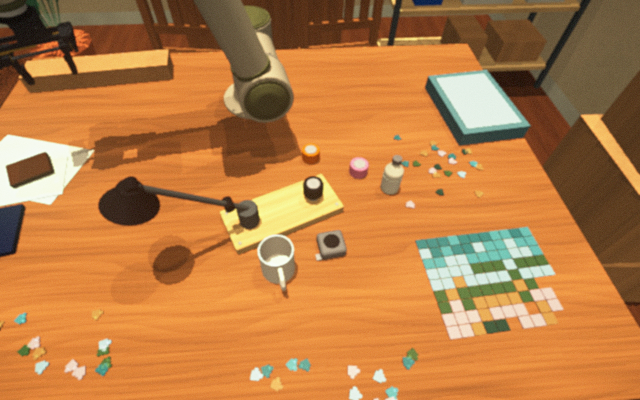

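View pics/side0.png

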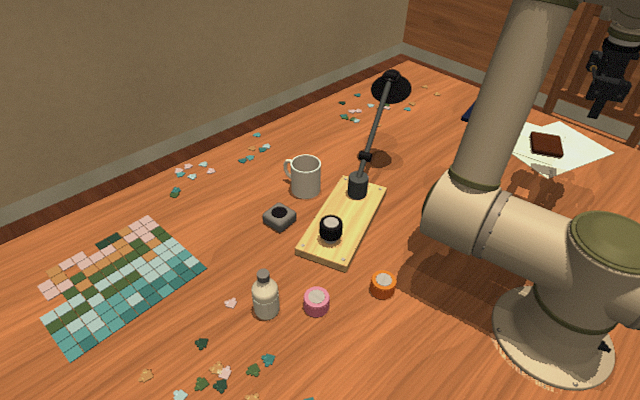

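The black cap is at about (0.469, 0.156), with its underside at z ≈ 0.045. In the scene image it is at pixel (313,187), on the board. The other two candidates are the orange and pink look-alikes. I'll hover above the black cap with the wrist turned to mid-range.

Request:
{"api": "move_arm", "payload": {"targets": [{"fingers": 0, "translation": [15, 35, 0], "rotation": [0, 0, 5]}, {"fingers": 0, "translation": [30, 70, 0], "rotation": [0, 0, 10]}, {"fingers": 0, "translation": [45, 108, 0], "rotation": [0, 0, 16]}, {"fingers": 0, "translation": [60, 146, 0], "rotation": [0, 0, 22]}, {"fingers": 0, "translation": [75, 184, 0], "rotation": [0, 0, 28]}, {"fingers": 0, "translation": [90, 222, 0], "rotation": [0, 0, 34]}, {"fingers": 0, "translation": [106, 260, 0], "rotation": [0, 0, 40]}, {"fingers": 0, "translation": [122, 298, 0], "rotation": [0, 0, 46]}, {"fingers": 0, "translation": [138, 336, 0], "rotation": [0, 0, 52]}, {"fingers": 0, "translation": [154, 374, 0], "rotation": [0, 0, 58]}, {"fingers": 0, "translation": [170, 412, 0], "rotation": [0, 0, 64]}, {"fingers": 0, "translation": [186, 450, 0], "rotation": [0, 0, 70]}]}}

```text
clock: 1.7
tool_pos: [0.3906, -0.0315, 0.2391]
orientation: [1.0, 0.028, 0.0, 0.0]
wrist_force: [0.8, -0.5, -0.5]
grip_width: 0.0882
```

Request:
{"api": "move_arm", "payload": {"targets": [{"fingers": 0, "translation": [15, 36, -10], "rotation": [0, 0, 5]}, {"fingers": 0, "translation": [30, 72, -20], "rotation": [0, 0, 10]}, {"fingers": 0, "translation": [45, 108, -30], "rotation": [0, 0, 15]}, {"fingers": 0, "translation": [60, 144, -40], "rotation": [0, 0, 20]}, {"fingers": 0, "translation": [70, 170, -50], "rotation": [0, 0, 25]}, {"fingers": 0, "translation": [79, 190, -60], "rotation": [0, 0, 28]}, {"fingers": 0, "translation": [79, 190, -60], "rotation": [0, 0, 28]}, {"fingers": 0, "translation": [79, 190, -60], "rotation": [0, 0, 28]}]}}

```text
clock: 2.37
tool_pos: [0.4691, 0.1569, 0.1782]
orientation: [0.964, 0.267, -0.001, -0.0]
wrist_force: [-0.4, -0.4, -0.2]
grip_width: 0.0881
```

```bash
python3 - <<'E'
from h import *
s=readout.state(); print({k:np.round(v,4).tolist() for k,v in s.items()})
for c in ["wrist","scene","side"]:
    sn=eyes.snapshot(c); cv2.imwrite(f"pics/{c}1.png",sn["image"])
    for n in ["cap","cap_top"]:
        for r in spot_point(c,n)[:3]: print(c,n,np.round(w(sn,r["point"]),4),round(r["confidence"],2))
E
```

```text
{'clock': 2.3667, 'joint_pos': [0.0854, 0.3051, 1.6746, -0.0002, 1.1632, -0.4549], 'dq': [-0.038, -0.0359, 0.0092, -0.0034, 0.0071, 0.0041], 'effort': [1.523, -36.4199, -23.4263, 0.1457, -0.036, -0.0415], 'tool_pos': [0.4691, 0.1569, 0.1782], 'orientation': [0.9637, 0.2669, -0.0007, -0.0], 'wrist_force': [-0.3677, -0.3916, -0.2495], 'torque': [0.0067, -0.1345, 0.0051], 'grip_width': 0.0881}
wrist cap [ 0.2977  0.165  -0.0022] 0.85
wrist cap [0.4675 0.1564 0.0451] 0.78
wrist cap [0.4716 0.1568 0.0814] 0.72
wrist cap_top [0.4684 0.1596 0.0809] 0.72
scene cap [0.4683 0.1545 0.04  ] 0.94
scene cap [0.3676 0.2937 0.0022] 0.88
scene cap [0.3032 0.1636 0.0018] 0.76
scene cap_top [0.3712 0.2943 0.0383] 0.87
scene cap_top [0.4703 0.1546 0.0818] 0.66
scene cap_top [0.3004 0.1639 0.036 ] 0.54
side cap [3.627e-01 2.958e-01 3.000e-04] 0.85
side cap [0.3007 0.1628 0.0031] 0.82
side cap [0.4685 0.1581 0.046 ] 0.69
side cap_top [0.3006 0.1644 0.036 ] 0.91
side cap_top [0.3601 0.2945 0.0364] 0.74
side cap_top [0.4685 0.1577 0.0817] 0.59
```

View pics/wrist1.png

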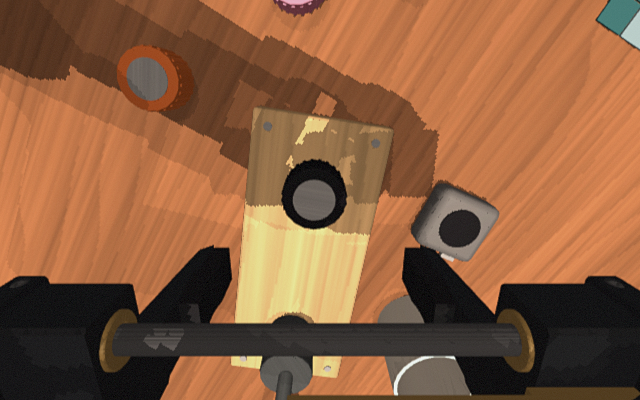

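View pics/side1.png

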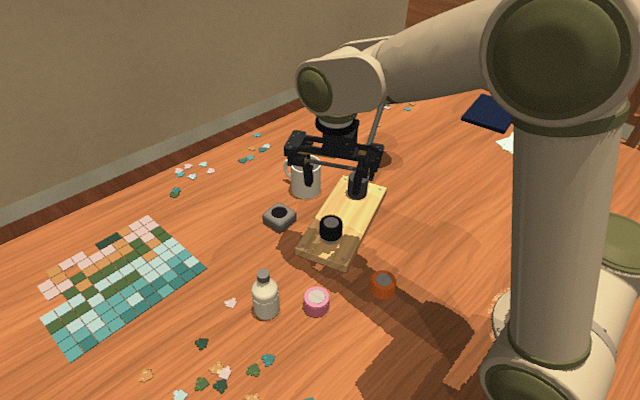

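The black cap is at wrist pixel (314,195), between the fingers' lines, with clear space around it. All the cameras agree on (0.469, 0.157). I'll descend and grip with TCP z ≈ 0.046.

Request:
{"api": "move_arm", "payload": {"targets": [{"fingers": 0, "translation": [0, 0, -25], "rotation": [0, 0, 0]}, {"fingers": 0, "translation": [0, 0, -50], "rotation": [0, 0, 0]}, {"fingers": 0, "translation": [0, 0, -75], "rotation": [0, 0, 0]}, {"fingers": 0, "translation": [0, 0, -95], "rotation": [0, 0, 0]}, {"fingers": 0, "translation": [0, 0, -112], "rotation": [0, 0, 0]}, {"fingers": 0, "translation": [0, 0, -125], "rotation": [0, 0, 0]}, {"fingers": 0, "translation": [0, 0, -132], "rotation": [0, 0, 0]}, {"fingers": 0, "translation": [0, 0, -132], "rotation": [0, 0, 0]}]}}

```text
clock: 3.48
tool_pos: [0.4688, 0.1562, 0.0457]
orientation: [0.964, 0.266, -0.001, -0.0]
wrist_force: [-0.2, 0.2, -0.4]
grip_width: 0.088
```

Request:
{"api": "move_arm", "payload": {"targets": [{"fingers": 255, "translation": [0, 0, 0], "rotation": [0, 0, 0]}, {"fingers": 255, "translation": [0, 0, 0], "rotation": [0, 0, 0]}, {"fingers": 255, "translation": [0, 0, 0], "rotation": [0, 0, 0]}, {"fingers": 255, "translation": [0, 0, 0], "rotation": [0, 0, 0]}, {"fingers": 255, "translation": [0, 0, 0], "rotation": [0, 0, 0]}, {"fingers": 255, "translation": [0, 0, 0], "rotation": [0, 0, 0]}, {"fingers": 255, "translation": [0, 0, 0], "rotation": [0, 0, 0]}, {"fingers": 255, "translation": [0, 0, 0], "rotation": [0, 0, 0]}, {"fingers": 255, "translation": [0, 0, 0], "rotation": [0, 0, 0]}, {"fingers": 255, "translation": [0, 0, 0], "rotation": [0, 0, 0]}]}}

```text
clock: 4.32
tool_pos: [0.4687, 0.1557, 0.0469]
orientation: [0.964, 0.267, -0.001, 0.0]
wrist_force: [-3.9, -5.1, 4.6]
grip_width: 0.0513
```

```bash
python3 - <<'E'
from h import *
s=readout.state(); print({k:np.round(v,4).tolist() for k,v in s.items()})
for c in ["wrist","side"]:
    sn=eyes.snapshot(c); cv2.imwrite(f"pics/{c}2.png",sn["image"])
E
```

```text
{'clock': 4.3167, 'joint_pos': [0.0837, 0.4956, 1.7996, -0.0017, 0.8482, -0.4552], 'dq': [0.0019, 0.0013, -0.0002, 0.0014, -0.0004, 0.0006], 'effort': [2.0573, -39.7956, -19.3593, 1.1292, -1.0749, 0.0858], 'tool_pos': [0.4687, 0.1557, 0.0469], 'orientation': [0.9638, 0.2668, -0.001, 0.0005], 'wrist_force': [-3.9154, -5.0797, 4.5617], 'torque': [-0.9877, 0.5511, 0.0949], 'grip_width': 0.0513}
```

View pics/wrist2.png

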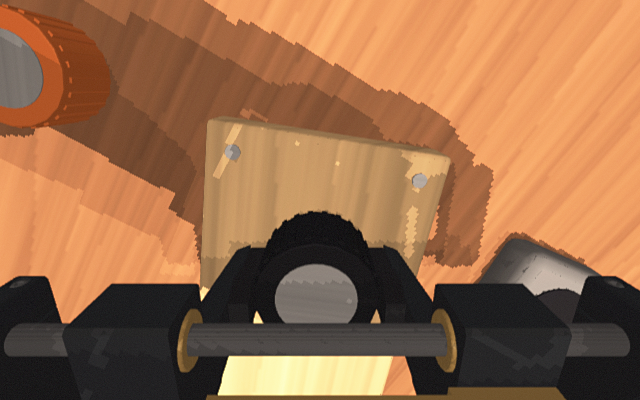

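The cap is gripped at 51 mm. I'll feel anticlockwise first, in small steps.

Request:
{"api": "move_arm", "payload": {"targets": [{"fingers": 255, "translation": [0, 0, 0], "rotation": [0, 0, 2]}, {"fingers": 255, "translation": [0, 0, 0], "rotation": [0, 0, 4]}, {"fingers": 255, "translation": [0, 0, 0], "rotation": [0, 0, 6]}, {"fingers": 255, "translation": [0, 0, 0], "rotation": [0, 0, 6]}]}}

```text
clock: 4.75
tool_pos: [0.4692, 0.1564, 0.0469]
orientation: [0.948, 0.317, -0.0, -0.0]
wrist_force: [-3.2, -0.8, 3.6]
grip_width: 0.0513
```

```bash
cat >> h.py <<'E'
def st():
    s=readout.state(); q=s["orientation"]
    print("t",round(s["clock"],2),"F",np.round(s["wrist_force"],2),"T",np.round(s["torque"],3),"yaw",round(np.degrees(2*np.arctan2(q[1],q[0])),2),"pos",np.round(s["tool_pos"],4),"g",round(s["grip_width"],4),"q6",round(s["joint_pos"][5],3),"e6",np.round(s["effort"][5],3))
E
python3 -c "
from h import *
st()"
```

```text
t 4.75 F [-3.2  -0.82  3.57] T [-0.138  0.202 -0.023] yaw 36.98 pos [0.4692 0.1564 0.0469] g 0.0513 q6 -0.561 e6 -0.493
```

Request:
{"api": "move_arm", "payload": {"targets": [{"fingers": 255, "translation": [0, 0, 0], "rotation": [0, 0, 2]}, {"fingers": 255, "translation": [0, 0, 0], "rotation": [0, 0, 4]}, {"fingers": 255, "translation": [0, 0, 0], "rotation": [0, 0, 6]}, {"fingers": 255, "translation": [0, 0, 0], "rotation": [0, 0, 6]}]}}

```text
clock: 5.08
tool_pos: [0.4694, 0.1566, 0.047]
orientation: [0.931, 0.366, 0.0, -0.0]
wrist_force: [-0.8, 2.0, 2.5]
grip_width: 0.0515
```

```bash
python3 -c "
from h import *
st()"
```

```text
t 5.08 F [-0.78  2.02  2.54] T [ 0.191 -0.012 -0.075] yaw 42.92 pos [0.4694 0.1566 0.047 ] g 0.0515 q6 -0.665 e6 -0.507
```

Request:
{"api": "move_arm", "payload": {"targets": [{"fingers": 255, "translation": [0, 0, 0], "rotation": [0, 0, 2]}, {"fingers": 255, "translation": [0, 0, 0], "rotation": [0, 0, 4]}, {"fingers": 255, "translation": [0, 0, 0], "rotation": [0, 0, 6]}, {"fingers": 255, "translation": [0, 0, 0], "rotation": [0, 0, 6]}]}}

```text
clock: 5.42
tool_pos: [0.4695, 0.1566, 0.0469]
orientation: [0.91, 0.414, 0.0, -0.0]
wrist_force: [-1.1, 1.6, 3.1]
grip_width: 0.0512
```

```bash
python3 -c "
from h import *
st()
sn=eyes.snapshot('wrist'); cv2.imwrite('pics/wrist3.png',sn['image'])"
```

```text
t 5.42 F [-1.1   1.63  3.11] T [ 0.224  0.051 -0.045] yaw 48.88 pos [0.4695 0.1566 0.0469] g 0.0512 q6 -0.769 e6 -0.512
```

After 18° anticlockwise the moment is still only about 0.05 N m, so it turns freely and there's no stop. I'll carry on to 75°.

Request:
{"api": "move_arm", "payload": {"targets": [{"fingers": 255, "translation": [0, 0, 0], "rotation": [0, 0, 4]}, {"fingers": 255, "translation": [0, 0, 0], "rotation": [0, 0, 8]}, {"fingers": 255, "translation": [0, 0, 0], "rotation": [0, 0, 12]}, {"fingers": 255, "translation": [0, 0, 0], "rotation": [0, 0, 16]}, {"fingers": 255, "translation": [0, 0, 0], "rotation": [0, 0, 20]}, {"fingers": 255, "translation": [0, 0, 0], "rotation": [0, 0, 24]}, {"fingers": 255, "translation": [0, 0, 0], "rotation": [0, 0, 28]}]}}

```text
clock: 6.05
tool_pos: [0.4694, 0.1565, 0.0469]
orientation: [0.783, 0.622, 0.0, -0.0]
wrist_force: [-2.0, 1.3, 4.9]
grip_width: 0.0513
```

```bash
python3 -c "
from h import *
st()"
```

```text
t 6.05 F [-1.99  1.26  4.88] T [0.246 0.032 0.007] yaw 76.97 pos [0.4694 0.1565 0.0469] g 0.0513 q6 -1.259 e6 1.083
```

Request:
{"api": "move_arm", "payload": {"targets": [{"fingers": 255, "translation": [0, 0, 0], "rotation": [0, 0, 4]}, {"fingers": 255, "translation": [0, 0, 0], "rotation": [0, 0, 8]}, {"fingers": 255, "translation": [0, 0, 0], "rotation": [0, 0, 12]}, {"fingers": 255, "translation": [0, 0, 0], "rotation": [0, 0, 16]}, {"fingers": 255, "translation": [0, 0, 0], "rotation": [0, 0, 20]}, {"fingers": 255, "translation": [0, 0, 0], "rotation": [0, 0, 24]}, {"fingers": 255, "translation": [0, 0, 0], "rotation": [0, 0, 29]}, {"fingers": 255, "translation": [0, 0, 0], "rotation": [0, 0, 29]}]}}

```text
clock: 6.72
tool_pos: [0.4694, 0.1564, 0.0469]
orientation: [0.602, 0.798, -0.0, 0.0]
wrist_force: [-0.5, 0.0, 4.9]
grip_width: 0.0511
```

```bash
python3 -c "
from h import *
st()"
```

```text
t 6.72 F [-0.55  0.04  4.94] T [ 0.074  0.119 -0.021] yaw 105.97 pos [0.4694 0.1564 0.0469] g 0.0511 q6 -1.765 e6 -1.19
```

The cap has turned 75° with no resisting moment. Next I'll lift it a little and check the force.

Request:
{"api": "move_arm", "payload": {"targets": [{"fingers": 255, "translation": [0, 0, 2], "rotation": [0, 0, 0]}, {"fingers": 255, "translation": [0, 0, 4], "rotation": [0, 0, 0]}, {"fingers": 255, "translation": [0, 0, 6], "rotation": [0, 0, 0]}, {"fingers": 255, "translation": [0, 0, 6], "rotation": [0, 0, 0]}]}}

```text
clock: 7.05
tool_pos: [0.4695, 0.1564, 0.0531]
orientation: [0.603, 0.798, 0.0, 0.0]
wrist_force: [0.3, -0.6, -0.7]
grip_width: 0.0515
```

```bash
python3 -c "
from h import *
st()"
```

```text
t 7.05 F [ 0.3  -0.59 -0.73] T [ 0.048 -0.122 -0.027] yaw 105.82 pos [0.4695 0.1564 0.0531] g 0.0515 q6 -1.763 e6 0.026
```

It lifts freely, and the force is just the cap's weight. I'll raise it the rest of the way.

Request:
{"api": "move_arm", "payload": {"targets": [{"fingers": 255, "translation": [0, 0, 8], "rotation": [0, 0, 0]}, {"fingers": 255, "translation": [0, 0, 18], "rotation": [0, 0, 0]}, {"fingers": 255, "translation": [0, 0, 30], "rotation": [0, 0, 0]}, {"fingers": 255, "translation": [0, 0, 45], "rotation": [0, 0, 0]}, {"fingers": 255, "translation": [0, 0, 60], "rotation": [0, 0, 0]}, {"fingers": 255, "translation": [0, 0, 75], "rotation": [0, 0, 0]}, {"fingers": 255, "translation": [0, 0, 85], "rotation": [0, 0, 0]}, {"fingers": 255, "translation": [0, 0, 90], "rotation": [0, 0, 0]}, {"fingers": 255, "translation": [0, 0, 90], "rotation": [0, 0, 0]}, {"fingers": 255, "translation": [0, 0, 90], "rotation": [0, 0, 0]}, {"fingers": 255, "translation": [0, 0, 90], "rotation": [0, 0, 0]}]}}

```text
clock: 7.97
tool_pos: [0.469, 0.1564, 0.142]
orientation: [0.602, 0.798, -0.0, -0.0]
wrist_force: [0.3, -0.5, -1.4]
grip_width: 0.0512
```

```bash
python3 - <<'E'
from h import *
st()
for c in ["wrist","scene","side"]:
    sn=eyes.snapshot(c); cv2.imwrite(f"pics/{c}4.png",sn["image"])
    for n in ["cap","cap_top","post_top","mug","tape_measure","glue_bottle"]:
        for r in spot_point(c,n)[:3]: print(c,n,np.round(w(sn,r["point"]),4),round(r["confidence"],2))
E
```

```text
t 7.97 F [ 0.31 -0.46 -1.41] T [ 0.157 -0.171  0.054] yaw 105.9 pos [0.469  0.1564 0.142 ] g 0.0512 q6 -1.764 e6 0.001
wrist cap [0.4639 0.153  0.1375] 0.7
wrist cap [ 0.3681  0.2991 -0.0022] 0.59
wrist cap [0.4333 0.3765 0.0022] 0.18
wrist cap_top [0.3678 0.2959 0.041 ] 0.73
wrist cap_top [0.469  0.1574 0.1794] 0.62
wrist post_top [0.4685 0.1547 0.0774] 0.55
wrist glue_bottle [0.4279 0.3768 0.0007] 0.93
scene cap [0.4694 0.1554 0.1401] 0.84
scene cap [3.698e-01 2.973e-01 1.000e-04] 0.64
scene cap_top [0.471  0.1586 0.178 ] 0.94
scene cap_top [0.3008 0.1602 0.0339] 0.56
scene cap_top [0.3703 0.2963 0.0373] 0.54
scene post_top [0.4715 0.1605 0.0757] 0.76
scene mug [ 0.6602  0.0573 -0.0038] 0.86
scene tape_measure [ 0.614   0.1929 -0.0073] 0.66
scene glue_bottle [0.4331 0.3789 0.    ] 0.85
side cap [ 0.3616  0.2965 -0.0014] 0.84
side cap [ 0.3042  0.1621 -0.0019] 0.8
side cap [0.4677 0.1539 0.1454] 0.67
side cap_top [0.3638 0.2935 0.038 ] 0.95
side cap_top [0.3024 0.164  0.0319] 0.69
side cap_top [0.4712 0.1581 0.1779] 0.5
side post_top [0.4671 0.1575 0.0783] 0.82
side mug [ 0.6587  0.0588 -0.0022] 0.59
side tape_measure [0.6098 0.1925 0.0033] 0.61
side glue_bottle [0.4304 0.3734 0.0025] 0.91
```

View pics/side4.png

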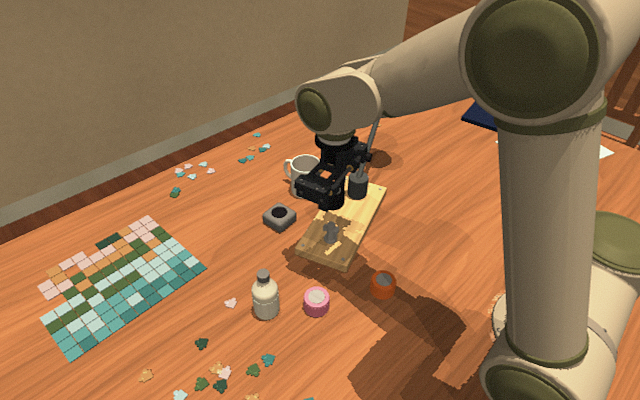

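View pics/scene4.png

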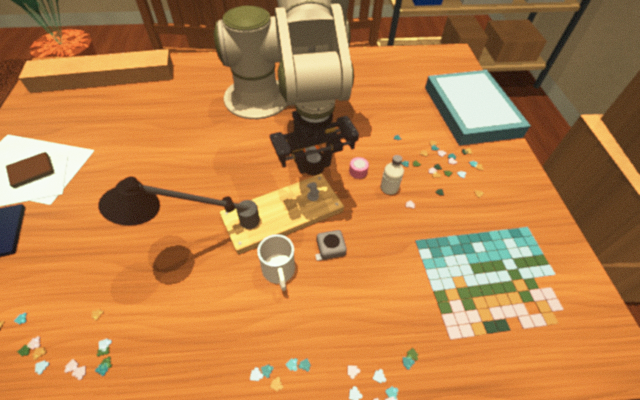

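The side view shows the bare steel post at pixel (331,230) with the cap held above it at about (331,195). The underside is at z ≈ 0.14 and the post top at 0.075. The mug, tape measure and glue bottle haven't moved, so I'm handing in.

```bash
python3 -c "
from h import *
st(); print(ticket.sign_off())"
```

```text
t 9.02 F [-0.16  1.04 -0.72] T [ 0.148 -0.108  0.026] yaw 105.91 pos [0.4693 0.1564 0.1427] g 0.0512 q6 -1.764 e6 0.0
the job is handed in; nothing more can be done
None
```

The cap is off the spare post, and I handed in with the gripper still holding it, still and straight above the post.

- **Thread direction:** it loosens anticlockwise. I tried that way first, and there was no stop by 18°, with the moment staying below 0.1 N m. I turned it to 75° and it lifted off freely.
- **Final position:** the last checks put the cap's underside at about z = 0.14 m and the post top at 0.075 m, so it is about 6 cm clear. It is centred over the post within a few mm, as closely as the cameras can measure. The gripper opening stayed at 51 mm.
- **Other objects:** the mug, tape measure and glue bottle measured the same as at the start. The orange and pink look-alikes were not touched.
- **Time:** it took about 9 s.

No check failed. The only disagreements were scatter of a few mm between the cameras. When the fingers first closed there was a sideways force of about 6 N, which faded as the cap turned.

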